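Wind the router lift up for a cutter change

TASK

Take the loose lift crank from its wooden stand, feel it down through the small hole in the router plate until it is fully home on the hidden square of the lift's screw, and wind the cutter all the way up to the lift's top stop for a cutter change. Never press or force the crank hard, keep off the cutter and leave everything else on the bench where it lies. Leave the crank standing on the square.

Things in the scene. Friction and masses are not known exactly. Their poses are not given: they have to be found in the camera images.
- crank: Loose bare-metal lift crank with a black grip, 0.35 to 0.46 kg, upright in a pocket of the wooden stand. Round socket end 30 mm in diameter, 30 mm long, square inside (17.6 mm wide, 27 mm deep), stem 19 mm in diameter, level arm and counterweight on top. Balances on its socket. Origin: centre of the socket's lower rim; z up along the stem, x along the arm to the grip.
- hub (a point): Point on the crank's stem axis in the middle of its level aluminium arm (20 mm wide, 14 mm thick), 67 mm above the socket's rim. The arm runs from 22 mm behind this point, where a counterweight begins, to 74 mm in front of it, so it can be pinched here across its width.
- knob (a point): Middle of the crank's black grip: a smooth upright cylinder 26 mm in diameter and 40 mm high that spins freely on the arm, its axis 70 mm from the stem's axis. This point is 94.5 mm above the socket's rim and 20 mm above the arm's top.
- router_table: Router table: grey board 400 mm (its x) by 460 mm (its y), 38 mm thick, fixed on the bench, with an aluminium plate 235 x 300 mm let in flush. In the plate's middle the throat, 64 mm wide, with the cutter; a fence 50 mm high runs along the far edge, from 143 mm behind the cutter. Origin: under the cutter's axis, on the bench.
- hole (a point): Centre of the crank hole's mouth, level with the plate. The hole is 38 mm in diameter, 32 mm deep, 110 mm from the cutter's axis. On its axis stands the lift's square drive end, 16 mm wide, its tapered nose 8 mm below the plate, full width from 13 mm below. How it is turned is not known. Clockwise from above lifts the cutter 5 mm a turn against friction of about 0.2 N m.
- hole_floor (a point): Centre of the square's flange at the bottom of the hole, 32 mm below the plate; it turns with the square. With the crank fully home its socket rim rests here; while the squares are out of line the rim stays about 8 to 13 mm below the plate. They repeat every 90 degrees and slip together within about 5 degrees of line; once caught, a released crank drops home by itself.
- nut_top (a point): Centre of the top face of the hexagonal collet nut (26 mm across flats) that carries the cutter; it rises with the lift. At the hard top stop it stands 9 mm above the plate; at the start it is 4 to 8 mm (0.8 to 1.6 turns) lower. The cutter stands another 25 mm above this point.
- cutter: Motor spindle's nose with collet nut and straight cutter, 13 mm in diameter, which rises out of the throat. Origin as nut_top. Sharp: not to be touched.
- stand: Heavy wooden block 140 x 90 mm, 35 mm high, with a round pocket 32 mm in diameter and 25 mm deep for the crank, 30 mm from its middle towards its -x end. Four spare cutters stand at its other end, up to 53 mm high. Origin: centre of its underside. It stands to the left or the right of the router table.
- tray: Blue open tray of nuts, 140 x 90 mm, 40 mm high, fixed, on the side where the stand is not. Origin: centre of its underside.
- wrench: Open-ended steel wrench, 160 mm long, lying on the router table. Bystander.
- push_block: Wooden push block with a handle, 75 x 140 mm, 80 mm high, on the router table. Bystander.
- setup_bar: Brass set-up bar 12 x 75 mm, 16 mm high, lying on the plate. Bystander.
- spare_collet: Spare steel collet nut, 30 mm in diameter, 22 mm high, on the router table. Bystander.
- pencil: Carpenter's pencil 150 mm long, 8 mm thick, before the fence. Bystander.
- screwdriver: Screwdriver, 180 mm long, lying along the router table's left edge. Bystander.
Not all that is in view belongs to the job. What is meant by the crank is not orange, and is the larger of those in its own colour.

How it is judged:
On the way, in this order (a step that is already met when the one before it is completed fails the run):
1. the crank is fully home on the square (z of crank in the frame of hole_floor below 0.004 m and horizontal distance between crank and hole_floor below 0.004 m and angle between crank's own z axis and vertical below 0.12 rad), for 0.2 s.
2. the cutter is wound up to the lift's top stop, the crank still home (all of step 1 and z of nut_top in the frame of hole above 0.0082 m), for 0.2 s.
At the end, for the whole second after the job is handed in: The collet nut is within 0.8 mm of the top stop (8.2 mm or more above the plate), and the crank stands at rest on the square: rim within 4 mm of the hole's floor and of its axis, upright within 7 degrees (all of step 2 and linear speed of crank below 0.02 m/s); the robot touches nothing.
It fails at once if the crank is pressed hard on the square or the plate before it is home (z of crank in the frame of hole_floor above 0.006 m and contact force between crank and router_table above 120 N).
It fails at once if the seated crank is forced, as against the stop (350 N at its square is about 35 N at the grip) (contact force between crank and router_table above 350 N).
It fails at once if the cutter or its nut is touched (contact force between cutter and anything else above 1 N).
It fails at once if the crank is dropped or thrown about (angle between crank's own z axis and vertical above 0.6 rad).
It fails at once if something else on the bench is disturbed (moved by more than 25 mm) (distance of any of wrench, push_block, setup_bar, spare_collet, pencil, screwdriver from where it was at the start of the episode above 0.025 m).
It also fails if it takes over 72 s, if anything falls off the work surface, if the arm or the gripper's body presses on something with over 40 N, if the wrist force passes 120 N, or if a joint passes its speed limit or range.

ROBOT

A 7-joint arm with a two-finger parallel gripper is mounted at the origin on the work surface. World frame = base frame: x ahead of the robot, y to its left, z up, the work surface at z = 0. Lengths are in m, angles in rad, forces in N, time in s.
With the tool pointing down it reaches from about 0.4 to 0.85 m from the base axis. Payload 4.5 kg.
Tool frame: the origin (TCP) lies midway between the tips of the shut fingers; the grasp point (between the pads) lies 19 mm behind it; z points along the fingers, y is the direction in which the jaws open and shut (so a half turn about z gives the same grasp; the last joint's range is limited). The gripper opens to 88 mm and grips with 3 to 60 N. Pads are 18 mm wide; open, the fingers measure 123 mm over their backs; the gripper's body (75 mm by 187 mm) begins 45 mm behind the grasp point.
Start: joints at [-1.187, 0.689, -0.195, 1.565, 0.157, 0.902, -0.215], TCP at [0.214, 0.587, 0.239] pointing down, gripper open.
Joint ranges: [-3.01, 3.01], [-0.46, 2.08], [-1.47, 1.51], [0.13, 2.56], [-1, 4.14], [0.04, 2.09], [-2.66, 2.66]. Speed limits (rad/s): [2.57, 2.57, 3.14, 3.14, 3.14, 3.14, 3.14].

INTERFACE

Orientations are given as a unit quaternion [x, y, z, w].
In Python, from plant import r gives the robot as it stands. The module is installed in compiled form; this text tells all that it offers.
- The arm moves only by the shell command python3 -m jog 'ROWS' [FORCE]. ROWS is JSON, a list of rows, each an object with "translation": the shift along the tool's x, y, z in units of 40 mm (1.0 is 40 mm), a list of three; "twist": the turn about the tool's z in units of 6 degrees (1.0 is 6 degrees); "claw": the opening in per cent of the stroke, from 0 (shut) to 100 (fully open). A call has 1 to 20 rows; each row shifts and turns the commanded pose from where the row before left it, along the tool's axes as they then stand; what a row does not reach is not made up. A row lasts 1/12 s, in which the tool goes at most 41.7 mm and 7.16 degrees, less where a joint would pass 70% of its speed; a pose out of reach is approached as far as the arm can. A call is refused whole if a number of a shift passes 1 or a number of a turn 1, either way. A call with a gripper value outside its range is refused whole. The fingers move at their own pace and stop on an object; FORCE is the grip in N (left out, the last holds). Time passes only in rows, so rows that do not move let the fingers close. It gives the time, the measured TCP pose, the force and the opening at its end, in the units of the state.
- r.get_state(): the state, without advancing time (a new reading comes with each control period).
- r.snapshot(name): name is "scene" or "top" or "wrist"; returns a dict with "img" (400x640x3 uint8, red, green, blue), "fx", "fy", "cx", "cy" (pixels), "dist_coeffs" ([k1, k2, p1, p2, k3] as OpenCV has them; the pictures are not rectified), "origin" and "rotation" of the camera in the world; the wrist camera has in their place "T_tool_cam" (4x4, takes a point from camera to tool coordinates, whose origin is the TCP and whose axes are the flange's). Camera axes: x right, y up, looking along -z (the intrinsics and any distortion apply to the point x, -y, -z); pixel columns grow to the right and rows downward; lengths in m; the calibration is good to about 2 mm. A picture is of the moment at which its call begins: read the wrist's pose just before it. There is no depth.
- r.finish_job(): hands the job in, once; it reports no verdict.
Trained networks look in the newest picture that a camera, given by its name, has taken for a name from the list of things; names that differ only in an ending like _2 or _b are one class to them, and where a whole thing is asked for, a point or a joint stands for the part that bears it (a point fixed in the world has none). Each returns a list of dicts, best first, with "confidence" (0 to 1); they miss things now and then, are a little off and sometimes report something else, mostly with a low value. They report only what shows in the picture. A call takes as long as a camera call. They do not tell look-alikes from the thing itself.
- r.spot_in(label, camera): "rect" ([left, top, right, bottom] in pixels, round what is visible of it).
- r.spot_point(label, camera): "location" ([row, column] in pixels: a listed point, or the origin of a listed thing).
The state is a dict: "clock": time; "q": joint angles; "qd": joint speeds; "joint_torque": joint torques, N m; "tool_pos": TCP position; "eef_rot": TCP orientation; "contact_force": force on the tool from outside, world axes, zero at the start; "moment": the same for the moment, N m; "opening": opening from 0.0 (shut) to 1.0 (fully open).
Only numpy, scipy, OpenCV 4.12 (cv2) and the standard library are available. Lean on these libraries where they do the work, as an engineer would, in place of code of your own. Each camera call takes 0.05 s, during which the arm holds its last target. There are 200 camera calls.

## Working session

There is one attempt and no reset: what is moved stays moved. The work goes in short steps, Python scripts to look and compute and a shell command to move; the robot and the scene stay as the last step left them, time stands still between calls to the robot, and variables do not carry over. Pictures are saved under pics/ and viewed, about 8 in all and at most 12, crops included, and the job is handed in when it is done.

```bash
mkdir -p pics
cat > h.py <<'E'
import numpy as np, cv2
from plant import r
from scipy.spatial.transform import Rotation as R
def cam(s,st=None):
    if 'origin' in s: return np.array(s['origin']),np.array(s['rotation'])
    T=np.array(s['T_tool_cam']); Rt=R.from_quat(st['eef_rot']).as_matrix()
    return Rt@T[:3,3]+np.array(st['tool_pos']), Rt@T[:3,:3]
def K(s): return np.array([[s['fx'],0,s['cx']],[0,s['fy'],s['cy']],[0,0,1.]])
def ray(s,rc,st=None):
    o,M=cam(s,st) ; M=np.array(M).reshape(3,3) if np.size(M)==9 else R.from_quat(M).as_matrix()
    u=cv2.undistortPoints(np.array([[[rc[1],rc[0]]]],float),K(s),np.array(s['dist_coeffs'],float))[0,0]
    return o,M@np.array([u[0],-u[1],-1.])
def onz(s,rc,z,st=None):
    o,d=ray(s,rc,st); return o+d*(z-o[2])/d[2]
def proj(s,p,st=None):
    o,M=cam(s,st); M=np.array(M).reshape(3,3) if np.size(M)==9 else R.from_quat(M).as_matrix()
    c=M.T@(np.array(p)-o); c=np.array([[c[0],-c[1],-c[2]]])
    return cv2.projectPoints(c,np.zeros(3),np.zeros(3),K(s),np.array(s['dist_coeffs'],float))[0][0,0][::-1]
def save(s,n): cv2.imwrite('pics/'+n+'.png',s['img'][:,:,::-1])
E
python3 - <<'E'
from h import *
print(r.get_state())
Z=dict(crank=.01,hub=.077,knob=.1045,hole=.038,hole_floor=.006,nut_top=.041,router_table=0,stand=0,tray=0,setup_bar=.046,wrench=.04,push_block=.038,spare_collet=.04,pencil=.04,screwdriver=.04)
ims=[]
for c in('top','scene'):
    s=r.snapshot(c); save(s,c); ims.append(s['img'])
    print(c,s['origin'],s['dist_coeffs'])
    for l in Z:
        print(l,[(round(d['confidence'],2),np.round(d['location']).tolist(),onz(s,d['location'],Z[l]).round(3).tolist()) for d in r.spot_point(l,c)[:3]])
E
```

```text
{'clock': 0.0, 'q': array([-1.18715689,  0.68996539, -0.194497  ,  1.5663657 ,  0.15731298,
        0.90253964, -0.21514211]), 'qd': array([-0.00063473, -0.00104788,  0.00042225,  0.0002494 ,  0.00057844,
       -0.00262584,  0.00046404]), 'joint_torque': array([-2.80061076e-04, -5.27561724e+01, -1.26671389e+00, -1.53424340e+01,
       -5.25536772e-02,  6.27890899e-03,  1.58870298e-04]), 'tool_pos': array([0.21405405, 0.58650297, 0.23791546]), 'eef_rot': array([ 1.74009357e-01,  9.84743548e-01, -9.39360381e-04, -8.14149721e-05]), 'contact_force': array([ 0.84730482, -1.43061072, -0.03303948]), 'moment': array([ 0.01662187,  0.01747325, -0.02268251]), 'opening': 0.9989152245241513}
top [ 0.24958892 -0.05998918  1.9286552 ] [-0.14076278  0.          0.          0.          0.        ]
crank [(0.82, [228.0, 421.0], [0.463, -0.4, 0.01]), (0.51, [267.0, 413.0], [0.315, -0.368, 0.01]), (0.51, [269.0, 449.0], [0.309, -0.505, 0.01])]
hub [(0.81, [227.0, 425.0], [0.461, -0.404, 0.077]), (0.8, [270.0, 451.0], [0.304, -0.497, 0.077]), (0.62, [265.0, 416.0], [0.322, -0.369, 0.077])]
knob [(0.75,
[... 1661 characters left out ...]
, [199.0, 371.0], [0.6, 0.12, 0.006])]
nut_top [(0.45, [224.0, 359.0], [0.649, 0.01, 0.041]), (0.26, [200.0, 369.0], [0.613, 0.091, 0.041])]
router_table [(0.88, [231.0, 356.0], [0.642, 0.006, 0.0])]
stand [(0.73, [286.0, 213.0], [0.486, -0.393, 0.0])]
tray [(0.96, [136.0, 412.0], [0.527, 0.414, 0.0])]
setup_bar [(0.72, [229.0, 336.0], [0.616, -0.051, 0.046])]
wrench [(0.7, [226.0, 282.0], [0.498, -0.148, 0.04])]
push_block [(0.88, [270.0, 336.0], [0.701, -0.142, 0.038]), (0.6, [270.0, 220.0], [0.484, -0.357, 0.038])]
spare_collet []
pencil [(0.56, [228.0, 280.0], [0.502, -0.158, 0.04]), (0.47, [254.0, 382.0], [0.756, -0.019, 0.04])]
screwdriver [(0.73, [196.0, 423.0], [0.716, 0.215, 0.04])]
```

Run:
```python
import cv2,numpy as np
a=cv2.imread('pics/top.png')[130:300,190:500]; b=cv2.imread('pics/scene.png')[110:320,60:480]
a=cv2.resize(a,(800,439),interpolation=3)[:,:]; 
cv2.imwrite('pics/a.png',a); cv2.imwrite('pics/b.png',cv2.resize(b,(800,400),interpolation=3))
```

```text
(no output)
```

View pics/a.png

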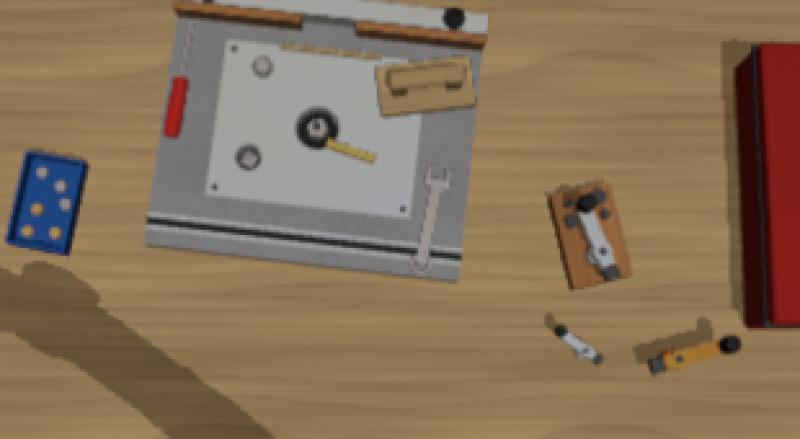

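View pics/b.png

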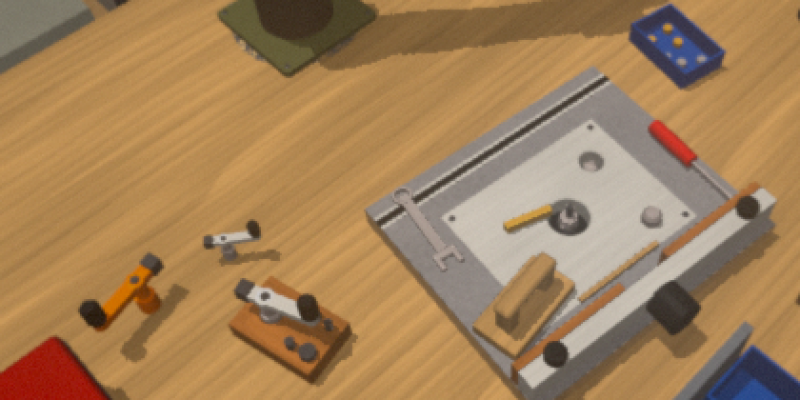

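The crank look-alikes, by top-camera pixel:
- Metal crank in the wooden stand, about (227, 425).
- Smaller metal crank on the bench, about (265, 415).
- Orange crank, about (270, 451).

By the description I want the larger bare-metal one, in the stand. I'll move over it and check it with the wrist camera.

```bash
python3 -m jog '[{"translation":[-0.8,-0.6,0],"twist":0,"claw":100},{"translation":[-0.8,-0.6,0],"twist":0,"claw":100},{"translation":[-0.8,-0.6,0],"twist":0,"claw":100},{"translation":[-0.8,-0.6,0],"twist":0,"claw":100},{"translation":[-0.8,-0.6,0],"twist":0,"claw":100},{"translation":[-0.8,-0.6,0],"twist":0,"claw":100},{"translation":[-0.8,-0.6,0],"twist":0,"claw":100},{"translation":[-0.8,-0.6,0],"twist":0,"claw":100},{"translation":[-0.8,-0.6,0],"twist":0,"claw":100},{"translation":[-0.8,-0.6,0],"twist":0,"claw":100},{"translation":[-0.8,-0.6,0],"twist":0,"claw":100},{"translation":[-0.8,-0.6,0],"twist":0,"claw":100},{"translation":[-0.8,-0.6,0],"twist":0,"claw":100}]'
python3 -c "
from h import *
print(r.get_state()['q'].round(2))"
```

```text
clock: 2.68
tool_pos: [0.499, 0.1497, 0.239]
eef_rot: [0.174, 0.985, 0.0, 0.0]
contact_force: [0.6, 0.1, -0.3]
opening: 1.0
[-0.22  0.56 -0.26  1.88  0.2   0.73  0.63]
```

```bash
python3 - <<'E'
from h import *
st=r.get_state(); s=r.snapshot('wrist'); save(s,'w0')
print(np.array(s['T_tool_cam']).round(3).tolist())
for l,z in dict(hole=.038,hole_floor=.006,nut_top=.041).items(): print(l,[(round(d['confidence'],2),np.round(d['location']).tolist(),onz(s,d['location'],z,st).round(4).tolist()) for d in r.spot_point(l,'wrist')[:3]])
E
python3 -m jog '[{"translation":[-0.25,-0.95,0],"twist":0,"claw":100},{"translation":[-0.25,-0.95,0],"twist":0,"claw":100},{"translation":[-0.25,-0.95,0],"twist":0,"claw":100},{"translation":[-0.25,-0.95,0],"twist":0,"claw":100},{"translation":[-0.25,-0.95,0],"twist":0,"claw":100},{"translation":[-0.25,-0.95,0],"twist":0,"claw":100},{"translation":[-0.25,-0.95,0],"twist":0,"claw":100},{"translation":[-0.25,-0.95,0],"twist":0,"claw":100},{"translation":[-0.25,-0.95,0],"twist":0,"claw":100},{"translation":[-0.25,-0.95,0],"twist":0,"claw":100},{"translation":[-0.25,-0.95,0],"twist":0,"claw":100},{"translation":[-0.25,-0.95,0],"twist":0,"claw":100},{"translation":[-0.25,-0.95,0],"twist":0,"claw":100},{"translation":[-0.25,-0.95,0],"twist":0,"claw":100}]'
python3 - <<'E'
from h import *
st=r.get_state(); print(st['q'].round(2)); s=r.snapshot('wrist'); save(s,'w1')
for l,z in dict(crank=.01,hub=.077,knob=.1045,stand=0).items(): print(l,[(round(d['confidence'],2),np.round(d['location']).tolist(),onz(s,d['location'],z,st).round(4).tolist()) for d in r.spot_point(l,'wrist')[:3]])
E
```

```text
[[0.0, 0.959, 0.284, 0.072], [1.0, -0.0, -0.001, -0.001], [-0.001, 0.284, -0.959, -0.146], [0.0, 0.0, 0.0, 1.0]]
hole [(0.59, [257.0, 314.0], [0.6018, 0.1082, 0.038])]
hole_floor [(0.8, [246.0, 315.0], [0.6025, 0.1101, 0.006])]
nut_top []
clock: 4.05
tool_pos: [0.4484, -0.3959, 0.2389]
eef_rot: [0.172, 0.985, 0.001, 0.0]
contact_force: [0.8, -0.0, 0.4]
opening: 1.004
[ 0.83  0.66 -0.32  1.65  0.25  0.87  1.64]
crank [(0.91, [178.0, 315.0], [0.4594, -0.4014, 0.01]), (0.81, [60.0, 291.0], [0.3182, -0.3802, 0.01]), (0.77, [89.0, 196.0], [0.308, -0.4982, 0.01])]
hub [(0.87, [84.0, 166.0], [0.3063, -0.5021, 0.077]), (0.73, [55.0, 293.0], [0.325, -0.3754, 0.077]), (0.69, [192.0, 316.0], [0.4594, -0.4003, 0.077])]
knob [(0.96, [68.0, 334.0], [0.3519, -0.3448, 0.1045]), (0.92, [246.0, 361.0], [0.5226, -0.374, 0.1045])]
stand [(0.79, [190.0, 328.0], [0.4825, -0.3923, 0.0])]
```

View pics/w1.png

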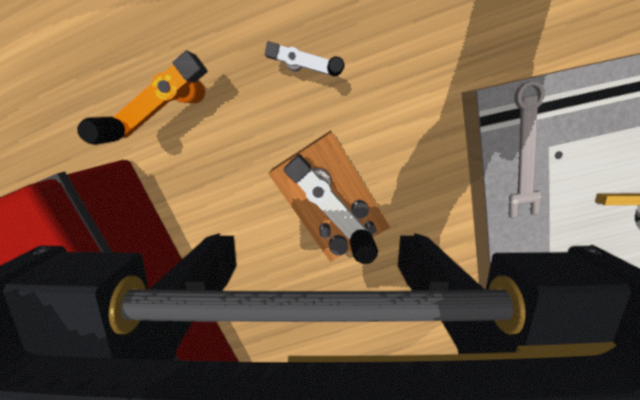

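View pics/w0.png

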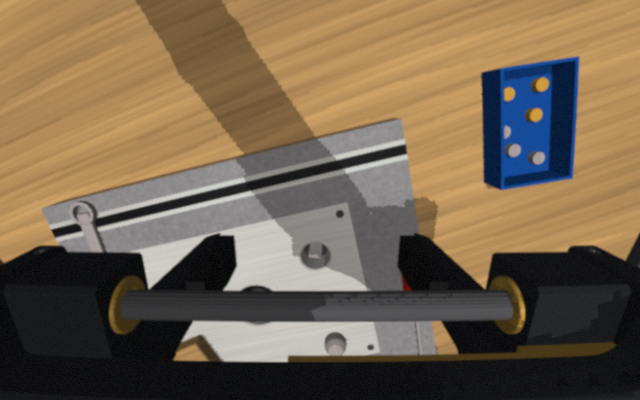

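w1 shows the chosen crank in the stand: hub at (192, 316), black grip at (246, 362), spare cutters under its arm. The small metal crank at (55, 293) and the orange one are rejected. w0 shows the hole at (255, 315) with the square inside. Next I turn the tool and line up.

```bash
python3 -m jog '[{"translation":[0,0,0],"twist":-0.9,"claw":60},{"translation":[0,0,0],"twist":-0.9,"claw":60},{"translation":[0,0,0],"twist":-0.9,"claw":60},{"translation":[0,0,0],"twist":-0.9,"claw":60},{"translation":[0,0,0],"twist":-0.9,"claw":60},{"translation":[0,0,0],"twist":-0.9,"claw":60},{"translation":[0,0,0],"twist":-0.9,"claw":60},{"translation":[0,0,0],"twist":-0.9,"claw":60}]'
cat >> h.py <<'E'
def go(p,yaw=None):
    "tool units to bring TCP to p; yaw = arm x angle (deg), tool x || +-arm"
    st=r.get_state(); M=R.from_quat(st['eef_rot']).as_matrix()
    print('q7',st['q'].round(2),'tcp',st['tool_pos'].round(4),'toolx deg',np.degrees(np.arctan2(M[1,0],M[0,0])).round(1),'units',(M.T@(np.array(p)-st['tool_pos'])/.04).round(3))
    if yaw is not None:
        e=np.degrees(np.arctan2(M[1,0],M[0,0]))-yaw; e=(e+90)%180-90; print('twist units',round(e/6,3))
E
python3 - <<'E'
from h import *
st=r.get_state(); s=r.snapshot('wrist'); save(s,'w2')
P={}
for l,z in dict(crank=.01,hub=.077,knob=.1045,stand=0).items():
    D=[(round(d['confidence'],2),np.round(d['location']).tolist(),onz(s,d['location'],z,st).round(4).tolist()) for d in r.spot_point(l,'wrist')[:3]]; print(l,D)
go([.460,-.401,.12],23.3)
E
```

```text
clock: 4.97
tool_pos: [0.4489, -0.3929, 0.2391]
eef_rot: [-0.206, 0.979, 0.001, 0.0]
contact_force: [0.6, 0.7, 0.5]
opening: 0.6
crank [(0.86, [79.0, 371.0], [0.3239, -0.3778, 0.01]), (0.7, [178.0, 306.0], [0.4653, -0.401, 0.01]), (0.69, [19.0, 275.0], [0.3109, -0.5056, 0.01])]
hub [(0.91, [70.0, 382.0], [0.3234, -0.3799, 0.077]), (0.73, [186.0, 306.0], [0.4587, -0.4012, 0.077])]
knob [(0.94, [112.0, 407.0], [0.3512, -0.3472, 0.1045]), (0.91, [260.0, 308.0], [0.5248, -0.3702, 0.1045])]
stand [(0.73, [193.0, 307.0], [0.4867, -0.3913, 0.0])]
q7 [ 0.94  0.69 -0.53  1.64  0.41  0.92  2.24] tcp [ 0.448  -0.3948  0.2389] toolx deg -156.8 units [-0.213 -0.262  2.971]
twist units -0.022
```

```bash
python3 -m jog '[{"translation":[-0.22,-0.26,0],"twist":0,"claw":60},{"translation":[0,0,0.9],"twist":0,"claw":60},{"translation":[0,0,0.9],"twist":0,"claw":60},{"translation":[0,0,0.6],"twist":0,"claw":60},{"translation":[0,0,0],"twist":0,"claw":60}]'
python3 - <<'E'
from h import *
st=r.get_state(); s=r.snapshot('wrist'); save(s,'w3')
for l,z in dict(crank=.01,hub=.077,knob=.1045).items():
    D=[(round(d['confidence'],2),np.round(d['location']).tolist(),onz(s,d['location'],z,st).round(4).tolist()) for d in r.spot_point(l,'wrist')[:3]]; print(l,D)
go([.460,-.401,.058],23.3)
cv2.imwrite('pics/w3c.png',cv2.resize(s['img'][100:350,160:480,::-1],(640,500)))
E
```

```text
clock: 5.63
tool_pos: [0.4566, -0.4, 0.138]
eef_rot: [-0.201, 0.98, 0.003, -0.003]
contact_force: [-0.1, 0.8, -0.2]
opening: 0.599
crank [(0.97, [60.0, 400.0], [0.323, -0.3797, 0.01]), (0.72, [198.0, 318.0], [0.4629, -0.3959, 0.01])]
hub [(0.98, [47.0, 417.0], [0.3281, -0.3852, 0.077])]
knob [(0.81, [105.0, 456.0], [0.3545, -0.3552, 0.1045]), (0.56, [322.0, 313.0], [0.5247, -0.3739, 0.1045])]
q7 [ 0.9   0.82 -0.47  1.68  0.5   0.75  2.17] tcp [ 0.461  -0.4027  0.1447] toolx deg -156.9 units [0.011 0.054 2.166]
twist units -0.026
```

View pics/w3c.png

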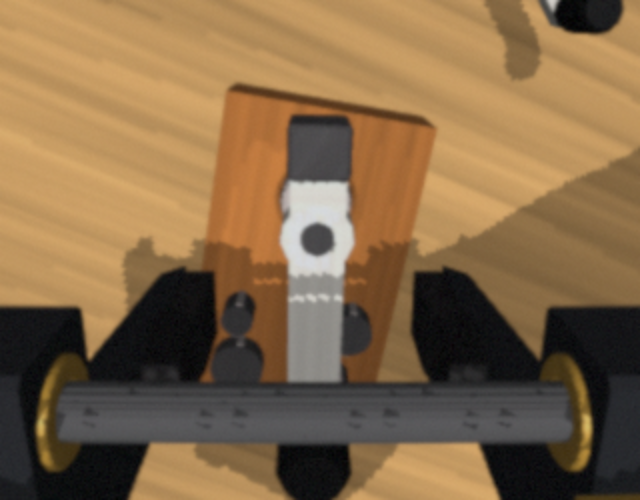

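The crop shows the stem's screw head at about (219, 318) in full-picture pixels. The arm runs vertically, midway between the fingers, so the yaw is right. I'll check the hub position from this pixel.

Run:
```python
from h import *
st=r.get_state(); s=r.snapshot('wrist'); st2=r.get_state()
print(st['tool_pos'],st2['tool_pos'])
p=onz(s,[219,318.5],.084,st); print(p.round(4)); go([p[0],p[1],.058],23.3)
```

```text
[ 0.46099467 -0.40266783  0.14465228] [ 0.46094971 -0.40287196  0.14482858]
[ 0.4653 -0.4003  0.084 ]
q7 [ 0.9   0.82 -0.47  1.68  0.5   0.75  2.17] tcp [ 0.4609 -0.4029  0.1448] toolx deg -156.9 units [-0.12   0.023  2.171]
twist units -0.027
```

```bash
python3 -m jog '[{"translation":[-0.1,0.02,0.6],"twist":0,"claw":60},{"translation":[0,0,0.6],"twist":0,"claw":60},{"translation":[0,0,0.5],"twist":0,"claw":60},{"translation":[0,0,0.45],"twist":0,"claw":60},{"translation":[0,0,0],"twist":0,"claw":60},{"translation":[0,0,0],"twist":0,"claw":0},{"translation":[0,0,0],"twist":0,"claw":0},{"translation":[0,0,0],"twist":0,"claw":0},{"translation":[0,0,0],"twist":0,"claw":0},{"translation":[0,0,0],"twist":0,"claw":0},{"translation":[0,0,0],"twist":0,"claw":0}]' 40
python3 - <<'E'
from h import *
go([.4645,-.4003,.058],23.3); print(r.get_state()['contact_force'],r.get_state()['opening']*88)
st=r.get_state(); s=r.snapshot('top'); print([(d['confidence'],onz(s,d['location'],.077).round(4)) for d in r.spot_point('hub','top')])
E
```

```text
clock: 6.8
tool_pos: [0.463, -0.3997, 0.0576]
eef_rot: [-0.201, 0.98, 0.0, 0.0]
contact_force: [-1.4, 2.4, 5.2]
opening: 0.221
q7 [ 0.85  0.94 -0.39  1.72  0.58  0.59  2.09] tcp [ 0.463  -0.3997  0.0576] toolx deg -156.8 units [-0.027 -0.029 -0.011]
twist units -0.022
[-1.38162406  2.37137057  5.22617702] 19.456760053557826
[(0.6, array([ 0.4626, -0.3965,  0.077 ])), (0.44, array([ 0.3268, -0.3735,  0.077 ])), (0.27, array([ 0.5297, -0.3776,  0.077 ]))]
```

```bash
python3 -m jog '[{"translation":[0,0,-0.3],"twist":0,"claw":0},{"translation":[0,0,-0.5],"twist":0,"claw":0},{"translation":[0,0,-0.7],"twist":0,"claw":0},{"translation":[0,0,-0.7],"twist":0,"claw":0},{"translation":[0,0,-0.3],"twist":0,"claw":0},{"translation":[0,0,0],"twist":0,"claw":0}]'
python3 - <<'E'
from h import *
go([.601,.109,.156]); print(r.get_state()['contact_force'],r.get_state()['opening']*88)
a=cv2.imread('pics/w0.png')[225:285,275:355]; cv2.imwrite('pics/hole.png',cv2.resize(a,None,fx=9,fy=9,interpolation=cv2.INTER_CUBIC))
E
```

```text
clock: 7.4
tool_pos: [0.4643, -0.4013, 0.1596]
eef_rot: [-0.2, 0.98, -0.002, 0.002]
contact_force: [-0.2, 0.5, -5.0]
opening: 0.22
q7 [ 0.9   0.8  -0.48  1.67  0.49  0.78  2.17] tcp [ 0.4643 -0.4013  0.1596] toolx deg -156.9 units [-8.153 10.39   0.063]
[-0.16244936  0.49725847 -4.97034871] 19.363706909650617
```

View pics/hole.png

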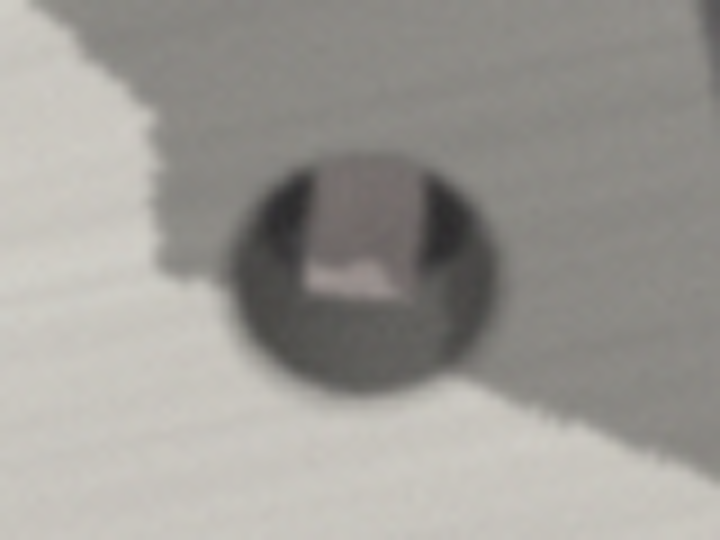

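```bash
python3 -m jog '[{"translation":[-0.3,0.4,0],"twist":0,"claw":0},{"translation":[-0.58,0.74,0],"twist":0,"claw":0},{"translation":[-0.58,0.74,0],"twist":0,"claw":0},{"translation":[-0.58,0.74,0],"twist":0,"claw":0},{"translation":[-0.58,0.74,0],"twist":0,"claw":0},{"translation":[-0.58,0.74,0],"twist":0,"claw":0},{"translation":[-0.58,0.74,0],"twist":0,"claw":0},{"translation":[-0.58,0.74,0],"twist":0,"claw":0},{"translation":[-0.58,0.74,0],"twist":0,"claw":0},{"translation":[-0.58,0.74,0],"twist":0,"claw":0},{"translation":[-0.58,0.74,0],"twist":0,"claw":0},{"translation":[-0.58,0.74,0],"twist":0,"claw":0},{"translation":[-0.58,0.74,0],"twist":0,"claw":0},{"translation":[-0.58,0.74,0],"twist":0,"claw":0},{"translation":[-0.3,0.35,0],"twist":0,"claw":0},{"translation":[0,0,0],"twist":0,"claw":0},{"translation":[0,0,0],"twist":0,"claw":0}]'
python3 - <<'E'
from h import *
go([.601,.109,.156]); st=r.get_state()
print(st['opening']*88)
# square edge direction and hole centre from w0 (pose at that time)
s=r.snapshot('wrist'); save(s,'w4')
st0=dict(tool_pos=[.499,.1497,.239],eef_rot=[.174,.985,0,0])
f=lambda x,y,z:onz(s,[225+y/9,275+x/9],z,st0)
print('hole',f(363,272,.038)); e=f(405,298,.028)-f(308,290,.028); print('edge',np.degrees(np.arctan2(e[1],e[0]))%90,np.linalg.norm(e))
e=f(420,180,.02)-f(405,298,.028);
for l,z in dict(crank=st['tool_pos'][2]-.048,hub=st['tool_pos'][2]+.019,knob=st['tool_pos'][2]+.0465,hole=.038).items():
  for c in('wrist','scene','top'):
    if l=='crank' and c!='wrist': r.snapshot(c) 
    S={'wrist':s}.get(c) or r.snapshot(c)
    print(l,c,[(round(d['confidence'],2),np.round(d['location']).tolist(),onz(S,d['location'],z,st).round(4).tolist()) for d in r.spot_point(l,c)[:2]])
E
```

```text
clock: 8.82
tool_pos: [0.5979, 0.1107, 0.1549]
eef_rot: [-0.202, 0.979, 0.0, -0.001]
contact_force: [-0.1, -1.0, -4.5]
opening: 0.219
q7 [-0.05  0.79 -0.38  1.69  0.4   0.74  1.35] tcp [0.5979 0.1107 0.1549] toolx deg -156.7 units [-0.054 -0.069 -0.028]
19.283986925872384
hole [0.59895125 0.11074894 0.038     ]
edge 64.74765189636453 0.014382606268594007
crank wrist [(0.72, [218.0, 320.0], [0.5965, 0.1116, 0.1069])]
crank scene [(0.67, [246.0, 180.0], [0.3904, -0.4018, 0.1069]), (0.67, [271.0, 136.0], [0.3744, -0.5197, 0.1069])]
crank top [(0.58, [266.0, 411.0], [0.3149, -0.3463, 0.1069]), (0.52, [271.0, 448.0], [0.2974, -0.4786, 0.1069])]
hub wrist [(0.63, [262.0, 315.0], [0.5955, 0.1078, 0.1739]), (0.36, [188.0, 23.0], [0.6151, -0.0297, 0.1739])]
hub scene [(0.72, [232.0, 355.0], [0.7064, -0.0854, 0.1739]), (0.6, [232.0, 176.0], [0.3953, -0.3962, 0.1739])]
hub top [(0.67, [269.0, 450.0], [0.3021, -0.4694, 0.1739])]
knob wrist []
knob scene [(0.86, [275.0, 106.0], [0.3953, -0.5802, 0.2014]), (0.59, [166.0, 402.0], [0.6675, 0.1406, 0.2014])]
knob top [(0.8, [265.0, 474.0], [0.3162, -0.5477, 0.2014]), (0.53, [253.0, 410.0], [0.3552, -0.3284, 0.2014])]
hole wrist [(0.64, [219.0, 323.0], [0.6189, 0.1259, 0.038])]
hole scene [(0.62, [197.0, 367.0], [0.6014, 0.0967, 0.038])]
hole top [(0.71, [194.0, 286.0], [0.5875, 0.1108, 0.038])]
```

```bash
python3 -m jog '[{"translation":[0,0,0],"twist":-0.87,"claw":0},{"translation":[0,0,0],"twist":-0.87,"claw":0},{"translation":[0,0,0],"twist":-0.87,"claw":0},{"translation":[0,0,0],"twist":-0.87,"claw":0},{"translation":[0,0,0],"twist":-0.87,"claw":0},{"translation":[0,0,0],"twist":-0.87,"claw":0},{"translation":[0,0,0],"twist":-0.87,"claw":0},{"translation":[0,0,0],"twist":-0.87,"claw":0},{"translation":[0,0,0],"twist":-0.87,"claw":0},{"translation":[0,0,0],"twist":-0.87,"claw":0},{"translation":[0,0,0.7],"twist":0,"claw":0},{"translation":[0,0,0.65],"twist":0,"claw":0},{"translation":[0,0,0],"twist":0,"claw":0},{"translation":[0,0,0],"twist":0,"claw":0}]'
python3 - <<'E'
from h import *
go([.600,.1095,.093]); st=r.get_state(); print(st['contact_force'])
s=r.snapshot('wrist'); save(s,'w5')
S=r.snapshot('scene'); save(S,'s5')
c1=s['img'][80:330,170:490]; q=proj(S,[.6,.11,.05]).astype(int); print(q)
c2=S['img'][q[0]-45:q[0]+45,q[1]-50:q[1]+50]
cv2.imwrite('pics/v5.png',np.hstack([cv2.resize(c1,(450,352)),cv2.resize(c2,(350,352),interpolation=2)])[:,:,::-1])
E
```

```text
clock: 11.13
tool_pos: [0.5981, 0.1088, 0.1018]
eef_rot: [-0.611, 0.791, 0.0, -0.002]
contact_force: [-0.4, 0.4, -4.0]
opening: 0.218
q7 [ 0.06  0.91 -0.58  1.71  0.69  0.74  2.02] tcp [0.5981 0.1088 0.1018] toolx deg -104.6 units [-0.03  -0.042  0.22 ]
[-0.39762906  0.43456958 -3.99855533]
[191 370]
```

View pics/v5.png

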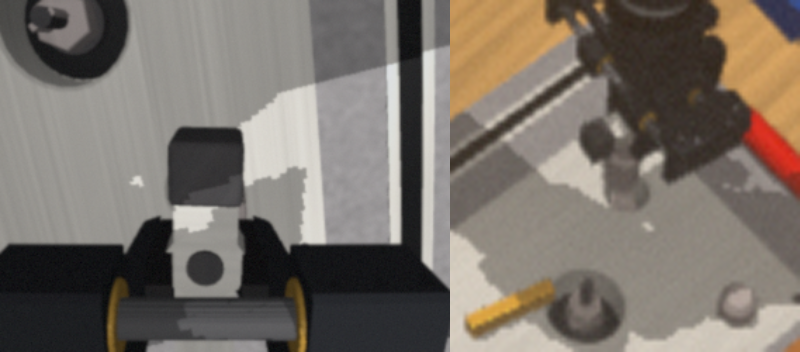

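v5: the wrist view shows the crank's stem head at about (271, 316), pinched and level. The scene crop shows the socket just over the hole, with the cutter well clear at its lower middle. I'll compute the stem axis from this.

Run:
```python
from h import *
st=r.get_state(); s=r.snapshot('wrist')
M=R.from_quat(st['eef_rot']).as_matrix()
p=onz(s,[270.6,316.5],st['tool_pos'][2]+.026,st); print('hub',p.round(4),'in tool',(M.T@(p-st['tool_pos'])*1000).round(1))
s0={}; st3=dict(tool_pos=[.461,-.4028,.1447],eef_rot=st['eef_rot'])
print('cutter nut',onz(s,[99,214],.041,st).round(4))
S=r.snapshot('scene'); T=r.snapshot('top')
g=cv2.imread('pics/scene.png'); q=proj(S,[.6,.11,.038]); print(q)
# dark-hole ellipse in initial scene/top/w0 pictures, by threshold
for n,cam_,z in(('scene',S,.038),('top',T,.038)):
    im=cv2.imread(f'pics/{n}.png',0); q=proj(cam_,[.6,.11,.038]).astype(int); a=im[q[0]-12:q[0]+13,q[1]-12:q[1]+13]
    t=(np.median(a).astype(float)+a.min())/2+15; m=(a<t).astype('uint8'); k,lab,stt,cen=cv2.connectedComponentsWithStats(m)
    j=1+np.argmax(stt[1:,4]); h=np.vstack(np.nonzero(lab==j))[::-1].T.astype(np.int32); hull=cv2.convexHull(h); (cx,cy),_,_=cv2.fitEllipse(hull)
    print(n,t,stt[j],onz(cam_,[q[0]-12+cy,q[1]-12+cx],z).round(4))
```

```text
hub [0.5997 0.1064 0.13  ] in tool [  3.6  -0.6 -26. ]
cutter nut [0.6471 0.0143 0.041 ]
[194.22670554 369.63491882]
scene 157.0 [  7   7  13  11 100] [0.6007 0.1104 0.038 ]
top 127.5 [ 7  8 10 10 72] [0.601  0.1123 0.038 ]
```

```bash
python3 -m jog '[{"translation":[-0.06,-0.04,0.15],"twist":0,"claw":0},{"translation":[0,0,0.1],"twist":0,"claw":0},{"translation":[0,0,0],"twist":0,"claw":0},{"translation":[0,0,0],"twist":0,"claw":0}]'
python3 - <<'E'
from h import *
go([.6007,.111,.080]); 
for i in range(3): r.snapshot('top'); st=r.get_state(); print(st['tool_pos'],st['contact_force'])
E
```

```text
clock: 11.72
tool_pos: [0.6009, 0.1112, 0.0923]
eef_rot: [-0.611, 0.791, 0.0, -0.0]
contact_force: [-0.8, -0.9, -4.4]
opening: 0.215
q7 [ 0.05  0.92 -0.57  1.71  0.7   0.73  2.01] tcp [0.6009 0.1112 0.0923] toolx deg -104.6 units [0.007 0.003 0.308]
[0.60104941 0.11130361 0.09250395] [-0.94034359  0.28003699 -5.70175501]
[0.60116457 0.11133598 0.09266318] [-0.66169383  0.25647747 -3.90485701]
[0.60123257 0.11137499 0.09275856] [ 0.46967456  0.49947255 -3.89925154]
```

```bash
python3 -m jog '[{"translation":[0,0,0.08],"twist":0,"claw":0},{"translation":[0,0,0.08],"twist":0,"claw":0},{"translation":[0,0,0.08],"twist":0,"claw":0},{"translation":[0,0,0],"twist":0,"claw":0},{"translation":[0,0,0],"twist":0,"claw":0}]'
python3 -m jog '[{"translation":[0,0,0.05],"twist":0,"claw":0},{"translation":[0,0,0],"twist":0,"claw":0}]'
```

```text
clock: 12.28
tool_pos: [0.6012, 0.1113, 0.0828]
eef_rot: [-0.611, 0.791, 0.0, -0.0]
contact_force: [1.2, -0.2, -4.9]
opening: 0.219
clock: 12.45
tool_pos: [0.6012, 0.1113, 0.0809]
eef_rot: [-0.611, 0.791, 0.0, -0.0]
contact_force: [-0.1, 0.7, -4.4]
opening: 0.224
```

```bash
for i in 1; do :; done; python3 -m jog '[{"translation":[0,0,0.05],"twist":0,"claw":0},{"translation":[0,0,0],"twist":0,"claw":0}]'
python3 -m jog '[{"translation":[0,0,0.05],"twist":0,"claw":0},{"translation":[0,0,0],"twist":0,"claw":0}]'
python3 -m jog '[{"translation":[0,0,0.05],"twist":0,"claw":0},{"translation":[0,0,0],"twist":0,"claw":0}]'
```

```text
clock: 12.62
tool_pos: [0.6012, 0.1113, 0.0789]
eef_rot: [-0.611, 0.791, 0.0, -0.0]
contact_force: [0.1, 0.3, -4.2]
opening: 0.216
clock: 12.78
tool_pos: [0.6012, 0.1113, 0.0768]
eef_rot: [-0.611, 0.791, 0.0, -0.0]
contact_force: [-0.6, 0.0, -5.1]
opening: 0.221
clock: 12.95
tool_pos: [0.6014, 0.1115, 0.075]
eef_rot: [-0.611, 0.791, 0.0, 0.0]
contact_force: [0.4, 0.7, -3.9]
opening: 0.221
```

```bash
python3 -m jog '[{"translation":[0,0,0.05],"twist":0,"claw":0},{"translation":[0,0,0],"twist":0,"claw":0}]'
python3 -m jog '[{"translation":[0,0,0.03],"twist":0,"claw":0},{"translation":[0,0,0],"twist":0,"claw":0}]'
```

```text
clock: 13.12
tool_pos: [0.6024, 0.1121, 0.0736]
eef_rot: [-0.611, 0.791, -0.0, 0.001]
contact_force: [2.7, -0.1, -2.2]
opening: 0.223
clock: 13.28
tool_pos: [0.6028, 0.1122, 0.0729]
eef_rot: [-0.611, 0.791, -0.0, 0.002]
contact_force: [1.6, 1.3, 1.6]
opening: 0.222
```

Contact at about 12 mm below the plate: the socket sits on the nose, and the compliance drifts toward +x. I'll recentre slightly and search clockwise under light pressure.

```bash
python3 -m jog '[{"translation":[-0.02,-0.03,0.02],"twist":0,"claw":0},{"translation":[0,0,0.02],"twist":0.4,"claw":0},{"translation":[0,0,0],"twist":0.4,"claw":0},{"translation":[0,0,0],"twist":0,"claw":0}]'
python3 -m jog '[{"translation":[0,0,0.02],"twist":0.4,"claw":0},{"translation":[0,0,0],"twist":0.4,"claw":0},{"translation":[0,0,0],"twist":0,"claw":0}]'
```

```text
clock: 13.62
tool_pos: [0.6037, 0.1125, 0.0705]
eef_rot: [-0.577, 0.817, -0.0, 0.001]
contact_force: [4.0, 1.3, -2.2]
opening: 0.222
clock: 13.87
tool_pos: [0.6033, 0.1122, 0.0694]
eef_rot: [-0.543, 0.84, -0.0, 0.001]
contact_force: [3.9, 2.0, -5.6]
opening: 0.218
```

Below the full-width level with no upward force: it has caught, at about 66 degrees as estimated. Lowering.

```bash
python3 -m jog '[{"translation":[0,-0.02,0.08],"twist":0,"claw":0},{"translation":[0,0,0.08],"twist":0,"claw":0},{"translation":[0,0,0],"twist":0,"claw":0}]'
python3 -m jog '[{"translation":[0,0,0.08],"twist":0,"claw":0},{"translation":[0,0,0.08],"twist":0,"claw":0},{"translation":[0,0,0],"twist":0,"claw":0}]'
```

```text
clock: 14.12
tool_pos: [0.6035, 0.1121, 0.0624]
eef_rot: [-0.543, 0.839, 0.0, 0.0]
contact_force: [4.7, 3.7, -6.7]
opening: 0.22
clock: 14.37
tool_pos: [0.6034, 0.1121, 0.056]
eef_rot: [-0.543, 0.84, 0.0, 0.0]
contact_force: [4.8, 3.6, -7.6]
opening: 0.22
```

```bash
python3 -m jog '[{"translation":[0,0,0.05],"twist":0,"claw":0},{"translation":[0,0,0],"twist":0,"claw":0},{"translation":[0,0,0],"twist":0,"claw":40},{"translation":[0,0,0],"twist":0,"claw":40},{"translation":[0,0,0],"twist":0,"claw":40}]'
python3 - <<'E'
from h import *
go([.602,.112,.0536]); st=r.get_state(); print(st['contact_force'],st['opening'])
s=r.snapshot('wrist'); save(s,'w6'); S=r.snapshot('scene'); save(S,'s6')
c1=s['img'][80:330,170:490]; c2=S['img'][145:235,320:420]
cv2.imwrite('pics/v6.png',np.hstack([cv2.resize(c1,(450,352)),cv2.resize(c2,(350,352),interpolation=2)])[:,:,::-1])
E
```

```text
clock: 14.78
tool_pos: [0.6018, 0.11, 0.0542]
eef_rot: [-0.543, 0.84, -0.0, -0.002]
contact_force: [-0.1, -0.1, -0.7]
opening: 0.394
q7 [ 0.01  0.97 -0.49  1.71  0.7   0.65  1.84] tcp [0.6018 0.11   0.0542] toolx deg -114.3 units [-0.048  0.017  0.015]
[-0.10636676 -0.12254984 -0.72021475] 0.3937195302555608
```

View pics/v6.png

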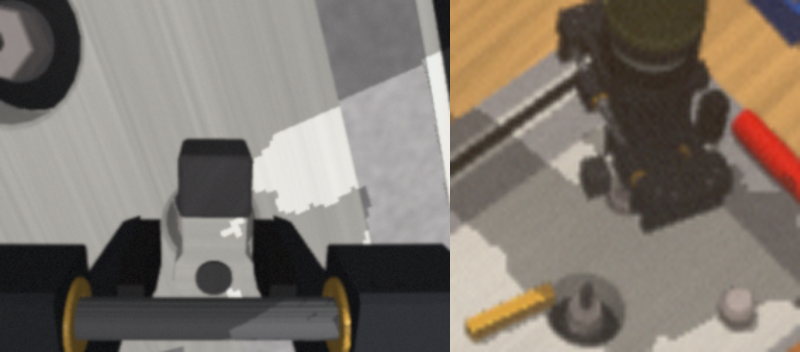

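v6: the crank stands upright with its arm level between the open fingers. The socket is sunk in the hole, and the stem head is at about (277, 213) in the crop.

Run:
```python
from h import *
st=r.get_state(); s=r.snapshot('wrist')
M=R.from_quat(st['eef_rot']).as_matrix()
for z in (.08,.083):
  p=onz(s,[80+277/1.406,170+213/1.406],z,st); print('hub',p.round(4),'in tool mm',(M.T@(p-st['tool_pos'])*1000).round(1))
```

```text
hub [0.6011 0.1113 0.08  ] in tool mm [ -0.1   1.6 -25.5]
hub [0.6004 0.1096 0.083 ] in tool mm [  1.7   1.5 -28.5]
```

```bash
python3 -m jog '[{"translation":[0,0,0],"twist":0,"claw":0},{"translation":[0,0,0],"twist":0,"claw":0},{"translation":[0,0,0],"twist":0,"claw":0},{"translation":[0,0,0],"twist":0,"claw":0},{"translation":[0,0,0],"twist":0.3,"claw":0},{"translation":[0,0,0],"twist":0.6,"claw":0},{"translation":[0,0,0],"twist":0.8,"claw":0},{"translation":[0,0,0],"twist":0.8,"claw":0},{"translation":[0,0,0],"twist":0.8,"claw":0},{"translation":[0,0,0],"twist":0.5,"claw":0},{"translation":[0,0,0],"twist":0,"claw":0}]' 40
python3 - <<'E'
from h import *
go([.602,.111,.0536]); st=r.get_state(); print(st['contact_force'],st['moment'],st['opening']*88)
E
```

```text
clock: 15.85
tool_pos: [0.603, 0.1109, 0.0547]
eef_rot: [-0.365, 0.931, -0.001, -0.0]
contact_force: [-0.9, -0.1, -0.8]
opening: 0.217
q7 [-0.04  0.95 -0.39  1.72  0.58  0.59  1.54] tcp [0.603  0.1109 0.0547] toolx deg -137.2 units [0.017 0.019 0.027]
[-0.93778333 -0.09480806 -0.77183341] [-0.16052803  0.15871147  0.13386647] 19.083737009383878
```

Low forces and the crank turns with the hand, so I continue winding.

```bash
python3 -m jog '[{"translation":[0,0,0],"twist":0.9,"claw":0},{"translation":[0,0,0],"twist":0.9,"claw":0},{"translation":[0,0,0],"twist":0.9,"claw":0},{"translation":[0,0,0],"twist":0.9,"claw":0},{"translation":[0,0,0],"twist":0.9,"claw":0},{"translation":[0,0,0],"twist":0.9,"claw":0},{"translation":[0,0,0],"twist":0.9,"claw":0},{"translation":[0,0,0],"twist":0.9,"claw":0},{"translation":[0,0,0],"twist":0.9,"claw":0},{"translation":[0,0,0],"twist":0.9,"claw":0},{"translation":[0,0,0],"twist":0.9,"claw":0},{"translation":[0,0,0],"twist":0.9,"claw":0},{"translation":[0,0,0],"twist":0.9,"claw":0},{"translation":[0,0,0],"twist":0.9,"claw":0},{"translation":[0,0,0],"twist":0.9,"claw":0},{"translation":[0,0,0],"twist":0.9,"claw":0},{"translation":[0,0,0],"twist":0.9,"claw":0},{"translation":[0,0,0],"twist":0.9,"claw":0},{"translation":[0,0,0],"twist":0.9,"claw":0},{"translation":[0,0,0],"twist":0,"claw":0}]'
python3 - <<'E'
from h import *
go([.602,.111,.0536]); st=r.get_state(); print(st['contact_force'],st['moment'],st['opening']*88)
E
```

```text
clock: 17.52
tool_pos: [0.6005, 0.109, 0.0545]
eef_rot: [0.499, 0.867, -0.003, -0.002]
contact_force: [-5.0, -3.5, 4.9]
opening: 0.221
q7 [-0.28  0.93  0.05  1.73 -0.08  0.49  0.34] tcp [0.6005 0.109  0.0545] toolx deg 120.1 units [0.024 0.057 0.021]
[-5.04275472 -3.52496166  4.9377753 ] [-1.02885688  1.1700364   0.0704279 ] 19.430982461340463
```

```bash
python3 -m jog '[{"translation":[0,0,0],"twist":0.9,"claw":0},{"translation":[0,0,0],"twist":0.9,"claw":0},{"translation":[0,0,0],"twist":0.9,"claw":0},{"translation":[0,0,0],"twist":0.9,"claw":0},{"translation":[0,0,0],"twist":0.9,"claw":0},{"translation":[0,0,0],"twist":0.9,"claw":0},{"translation":[0,0,0],"twist":0.9,"claw":0},{"translation":[0,0,0],"twist":0.9,"claw":0},{"translation":[0,0,0],"twist":0.9,"claw":0},{"translation":[0,0,0],"twist":0.9,"claw":0},{"translation":[0,0,0],"twist":0.9,"claw":0},{"translation":[0,0,0],"twist":0.9,"claw":0},{"translation":[0,0,0],"twist":0.9,"claw":0},{"translation":[0,0,0],"twist":0.9,"claw":0},{"translation":[0,0,0],"twist":0.9,"claw":0},{"translation":[0,0,0],"twist":0.9,"claw":0},{"translation":[0,0,0],"twist":0,"claw":0}]'
python3 - <<'E'
from h import *
go([.602,.111,.0536]); st=r.get_state(); print(st['contact_force'],st['moment'],st['opening']*88)
s=r.snapshot('wrist'); save(s,'w7')
E
```

```text
clock: 18.93
tool_pos: [0.5992, 0.1112, 0.0544]
eef_rot: [0.957, 0.291, -0.004, -0.001]
contact_force: [-7.3, -1.1, 8.9]
opening: 0.218
q7 [-0.48  0.97  0.41  1.74 -0.66  0.57 -0.64] tcp [0.5992 0.1112 0.0544] toolx deg 33.8 units [0.056 0.043 0.02 ]
[-7.26657496 -1.12326909  8.93918783] [-0.11023074  1.96141192  0.07933263] 19.141840832696758
```

```bash
python3 -m jog '[{"translation":[0.03,0,-0.01],"twist":0.9,"claw":0},{"translation":[0,0,0],"twist":0.9,"claw":0},{"translation":[0,0,0],"twist":0.9,"claw":0},{"translation":[0,0,0],"twist":0.9,"claw":0},{"translation":[0,0,0],"twist":0.9,"claw":0},{"translation":[0,0,0],"twist":0.9,"claw":0},{"translation":[0,0,0],"twist":0.9,"claw":0},{"translation":[0,0,0],"twist":0.9,"claw":0},{"translation":[0,0,0],"twist":0.9,"claw":0},{"translation":[0,0,0],"twist":0.9,"claw":0},{"translation":[0,0,0],"twist":0.9,"claw":0},{"translation":[0,0,0],"twist":0.9,"claw":0},{"translation":[0,0,0],"twist":0.9,"claw":0},{"translation":[0,0,0],"twist":0.9,"claw":0},{"translation":[0,0,0],"twist":0,"claw":0}]'
python3 - <<'E'
from h import *
go([.602,.111,.0536]); st=r.get_state(); print(st['contact_force'],st['moment'],st['opening']*88)
E
```

```text
clock: 20.23
tool_pos: [0.6011, 0.1128, 0.0546]
eef_rot: [0.934, -0.357, -0.003, 0.0]
contact_force: [-6.7, 0.0, 6.5]
opening: 0.221
q7 [-0.6   1.05  0.66  1.75 -0.96  0.72 -1.7 ] tcp [0.6011 0.1128 0.0546] toolx deg -41.8 units [0.046 0.018 0.026]
[-6.68336413e+00  2.37594570e-03  6.45808968e+00] [0.17467679 1.56370601 0.07110778] 19.435710848872638
```

Wound 288° so far, and joint 5 is near its range. I'll release, lift clear, turn back a half turn and regrip.

```bash
python3 -m jog '[{"translation":[0,0,0],"twist":0,"claw":45},{"translation":[0,0,0],"twist":0,"claw":45},{"translation":[0,0,0],"twist":0,"claw":45},{"translation":[0,0,-0.3],"twist":0,"claw":45},{"translation":[0,0,-0.6],"twist":0,"claw":45},{"translation":[0,0,0],"twist":0,"claw":45},{"translation":[0,0,0],"twist":-1,"claw":45},{"translation":[0,0,0],"twist":-1,"claw":45},{"translation":[0,0,0],"twist":-1,"claw":45},{"translation":[0,0,0],"twist":-1,"claw":45},{"translation":[0,0,0],"twist":-1,"claw":45},{"translation":[0,0,0],"twist":-1,"claw":45},{"translation":[0,0,0],"twist":-1,"claw":45},{"translation":[0,0,0],"twist":-1,"claw":45},{"translation":[0,0,0],"twist":-1,"claw":45},{"translation":[0,0,0],"twist":-1,"claw":45},{"translation":[0,0,0],"twist":-1,"claw":45},{"translation":[0,0,0],"twist":-1,"claw":45},{"translation":[0,0,0],"twist":-1,"claw":45},{"translation":[0,0,0],"twist":-1,"claw":45}]'
python3 -m jog '[{"translation":[0,0,0],"twist":-1,"claw":45},{"translation":[0,0,0],"twist":-1,"claw":45},{"translation":[0,0,0],"twist":-1,"claw":45},{"translation":[0,0,0],"twist":-1,"claw":45},{"translation":[0,0,0],"twist":-1,"claw":45},{"translation":[0,0,0],"twist":-1,"claw":45},{"translation":[0,0,0],"twist":-1,"claw":45},{"translation":[0,0,0],"twist":-1,"claw":45},{"translation":[0,0,0],"twist":-1,"claw":45},{"translation":[0,0,0],"twist":-1,"claw":45},{"translation":[0,0,0],"twist":-1,"claw":45},{"translation":[0,0,0],"twist":-1,"claw":45},{"translation":[0,0,0],"twist":-1,"claw":45},{"translation":[0,0,0],"twist":-1,"claw":45},{"translation":[0,0,0],"twist":-1,"claw":45},{"translation":[0,0,0],"twist":-1,"claw":45},{"translation":[0,0,0],"twist":0,"claw":45},{"translation":[0,0,0],"twist":0,"claw":45}]'
python3 - <<'E'
from h import *
go([.6020,.1108,.0545],-41.8); st=r.get_state(); print(st['contact_force'])
for z,l in((.073,'hub'),(.006,'crank')):
  s=r.snapshot('wrist'); print(l,[(round(d['confidence'],2),np.round(d['location']).tolist(),onz(s,d['location'],z,st).round(4).tolist()) for d in r.spot_point(l,'wrist')[:2]])
save(s,'w8'); cv2.imwrite('pics/w8c.png',cv2.resize(s['img'][60:340,140:500],(540,420))[:,:,::-1])
E
```

```text
clock: 21.9
tool_pos: [0.6049, 0.1119, 0.0918]
eef_rot: [0.932, 0.364, 0.001, 0.0]
contact_force: [0.3, 0.2, 0.4]
opening: 0.452
clock: 23.4
tool_pos: [0.6048, 0.1117, 0.0915]
eef_rot: [0.357, 0.934, 0.0, 0.0]
contact_force: [0.7, -0.0, 0.6]
opening: 0.448
q7 [-0.21  0.87 -0.09  1.71  0.13  0.57  0.46] tcp [0.6048 0.1117 0.0915] toolx deg 138.2 units [ 0.038 -0.063  0.925]
twist units -0.008
[ 0.69840781 -0.00604006  0.61284828]
hub [(0.94, [233.0, 310.0], [0.6006, 0.1096, 0.073])]
crank [(0.66, [201.0, 310.0], [0.6007, 0.1083, 0.006])]
```

View pics/w8c.png

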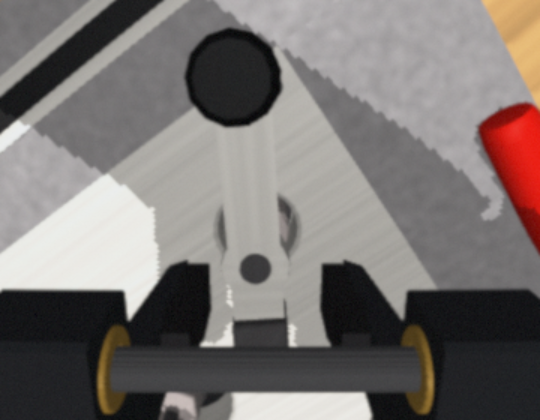

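w8c: the crank is upright and seated, with stem head at crop (256, 268) and grip at (233, 77). The arm lags the hand by about 5°. I'll correct the offset and regrip.

```bash
python3 -m jog '[{"translation":[0.045,-0.08,0],"twist":-0.8,"claw":45},{"translation":[0,0,0.5],"twist":0,"claw":45},{"translation":[0,0,0.42],"twist":0,"claw":45},{"translation":[0,0,0],"twist":0,"claw":45},{"translation":[0,0,0],"twist":0,"claw":0},{"translation":[0,0,0],"twist":0,"claw":0},{"translation":[0,0,0],"twist":0,"claw":0},{"translation":[0,0,0],"twist":0,"claw":0},{"translation":[0,0,0],"twist":0.5,"claw":0},{"translation":[0,0,0],"twist":0.8,"claw":0},{"translation":[0,0,0],"twist":0.8,"claw":0},{"translation":[0,0,0],"twist":0.8,"claw":0},{"translation":[0,0,0],"twist":0.8,"claw":0},{"translation":[0,0,0],"twist":0.8,"claw":0},{"translation":[0,0,0],"twist":0,"claw":0}]' 45
python3 - <<'E'
from h import *
go([.6012,.1103,.0545]); st=r.get_state(); print(st['contact_force'],st['moment'],st['opening']*88)
E
```

```text
clock: 24.85
tool_pos: [0.6011, 0.1106, 0.0553]
eef_rot: [0.53, 0.848, -0.0, 0.001]
contact_force: [-1.4, -1.0, 3.8]
opening: 0.222
q7 [-0.26  0.92  0.01  1.74 -0.01  0.48  0.21] tcp [0.6011 0.1106 0.0553] toolx deg 116.0 units [-0.008 -0.001  0.019]
[-1.42609523 -1.02900823  3.77818352] [-0.22027958  0.22464304  0.02782444] 19.516983313194242
```

```bash
python3 -m jog '[{"translation":[0,0,0],"twist":0.8,"claw":0},{"translation":[0,0,0],"twist":0.8,"claw":0},{"translation":[0,0,0],"twist":0.8,"claw":0},{"translation":[0,0,0],"twist":0.8,"claw":0},{"translation":[0,0,0],"twist":0.8,"claw":0},{"translation":[0,0,0],"twist":0.8,"claw":0},{"translation":[0,0,0],"twist":0.8,"claw":0},{"translation":[0,0,0],"twist":0.8,"claw":0},{"translation":[0,0,0],"twist":0.8,"claw":0},{"translation":[0,0,0],"twist":0,"claw":0}]'
python3 - <<'E'
from h import *
go([.6012,.1103,.0545]); st=r.get_state(); print(st['contact_force'],st['moment'],st['opening']*88)
s=r.snapshot('top'); print([(round(d['confidence'],2),np.round(d['location']).tolist()) for d in r.spot_point('knob','top')[:4]])
S=r.snapshot('scene'); print([(round(d['confidence'],2),np.round(d['location'],1).tolist()) for d in r.spot_point('nut_top','scene')[:4]],[proj(S,[.645,.009,z]).round(1).tolist() for z in(.039,.043,.047)])
E
```

```text
clock: 25.68
tool_pos: [0.6009, 0.1103, 0.0553]
eef_rot: [0.804, 0.594, -0.0, 0.0]
contact_force: [-1.4, -1.7, 5.6]
opening: 0.221
q7 [-0.36  0.94  0.18  1.74 -0.31  0.49 -0.27] tcp [0.6009 0.1103 0.0553] toolx deg 72.9 units [0.002 0.008 0.019]
[-1.42963972 -1.71139513  5.58493182] [-0.37701348  0.43608894  0.04331727] 19.42576011436792
[(0.63, [258.0, 404.0]), (0.57, [264.0, 473.0])]
[(0.74, [217.6, 362.3])] [[223.5, 358.0], [222.8, 358.1], [222.0, 358.2]]
```

```bash
python3 -m jog '[{"translation":[0,0,0],"twist":0.8,"claw":0},{"translation":[0,0,0],"twist":0.8,"claw":0},{"translation":[0,0,0],"twist":0.8,"claw":0},{"translation":[0,0,0],"twist":0.8,"claw":0},{"translation":[0,0,0],"twist":0.8,"claw":0},{"translation":[0,0,0],"twist":0.8,"claw":0},{"translation":[0,0,0],"twist":0.8,"claw":0},{"translation":[0,0,0],"twist":0.8,"claw":0},{"translation":[0,0,0],"twist":0.8,"claw":0},{"translation":[0,0,0],"twist":0.8,"claw":0},{"translation":[0,0,0],"twist":0,"claw":0}]'
python3 - <<'E'
from h import *
go([.6012,.1103,.0545]); st=r.get_state(); print(st['contact_force'],st['moment'],st['opening']*88)
E
python3 -m jog '[{"translation":[0,0,0],"twist":0.8,"claw":0},{"translation":[0,0,0],"twist":0.8,"claw":0},{"translation":[0,0,0],"twist":0.8,"claw":0},{"translation":[0,0,0],"twist":0.8,"claw":0},{"translation":[0,0,0],"twist":0.8,"claw":0},{"translation":[0,0,0],"twist":0.8,"claw":0},{"translation":[0,0,0],"twist":0.8,"claw":0},{"translation":[0,0,0],"twist":0.8,"claw":0},{"translation":[0,0,0],"twist":0.8,"claw":0},{"translation":[0,0,0],"twist":0.8,"claw":0},{"translation":[0,0,0],"twist":0,"claw":0}]'
python3 - <<'E'
from h import *
go([.6012,.1103,.0545]); st=r.get_state(); print(st['contact_force'],st['moment'],st['opening']*88)
E
```

```text
clock: 26.8
tool_pos: [0.6005, 0.1102, 0.0552]
eef_rot: [0.976, 0.216, -0.0, 0.0]
contact_force: [-2.6, -2.0, 6.8]
opening: 0.218
q7 [-0.47  0.97  0.39  1.75 -0.63  0.55 -0.82] tcp [0.6005 0.1102 0.0552] toolx deg 24.9 units [0.017 0.006 0.018]
[-2.61844348 -1.9632289   6.77298445] [-0.40346471  0.70174188  0.03544177] 19.185483308977968
clock: 27.72
tool_pos: [0.6001, 0.1105, 0.0552]
eef_rot: [0.98, -0.2, -0.001, 0.0]
contact_force: [-3.4, -0.8, 7.3]
opening: 0.22
q7 [-0.57  1.02  0.6   1.75 -0.89  0.66 -1.43] tcp [0.6001 0.1105 0.0552] toolx deg -23.1 units [ 0.027 -0.006  0.018]
[-3.43320673 -0.82584628  7.34022015] [-0.32020049  0.98745478  0.00661479] 19.36433585449766
```

```bash
python3 -m jog '[{"translation":[0,0,0],"twist":0.8,"claw":0},{"translation":[0,0,0],"twist":0.8,"claw":0},{"translation":[0,0,0],"twist":0,"claw":0},{"translation":[0,0,0],"twist":0,"claw":45},{"translation":[0,0,0],"twist":0,"claw":45},{"translation":[0,0,0],"twist":0,"claw":45},{"translation":[0,0,-0.3],"twist":0,"claw":45},{"translation":[0,0,-0.6],"twist":0,"claw":45},{"translation":[0,0,0],"twist":0,"claw":45},{"translation":[0,0,0],"twist":-1,"claw":45},{"translation":[0,0,0],"twist":-1,"claw":45},{"translation":[0,0,0],"twist":-1,"claw":45},{"translation":[0,0,0],"twist":-1,"claw":45},{"translation":[0,0,0],"twist":-1,"claw":45},{"translation":[0,0,0],"twist":-1,"claw":45},{"translation":[0,0,0],"twist":-1,"claw":45},{"translation":[0,0,0],"twist":-1,"claw":45},{"translation":[0,0,0],"twist":-1,"claw":45},{"translation":[0,0,0],"twist":-1,"claw":45},{"translation":[0,0,0],"twist":-1,"claw":45}]'
python3 -m jog '[{"translation":[0,0,0],"twist":-1,"claw":45},{"translation":[0,0,0],"twist":-1,"claw":45},{"translation":[0,0,0],"twist":-1,"claw":45},{"translation":[0,0,0],"twist":-1,"claw":45},{"translation":[0,0,0],"twist":-1,"claw":45},{"translation":[0,0,0],"twist":-1,"claw":45},{"translation":[0,0,0],"twist":-1,"claw":45},{"translation":[0,0,0],"twist":-1,"claw":45},{"translation":[0,0,0],"twist":-1,"claw":45},{"translation":[0,0,0],"twist":-1,"claw":45},{"translation":[0,0,0],"twist":-1,"claw":45},{"translation":[0,0,0],"twist":-1,"claw":45},{"translation":[0,0,0],"twist":-1,"claw":45},{"translation":[0,0,0],"twist":-1,"claw":45},{"translation":[0,0,0],"twist":-1,"claw":45},{"translation":[0,0,0],"twist":-1,"claw":45},{"translation":[0,0,0],"twist":-1,"claw":45},{"translation":[0,0,0],"twist":-1,"claw":45},{"translation":[0,0,0],"twist":-1,"claw":45},{"translation":[0,0,0],"twist":0,"claw":45}]'
python3 - <<'E'
from h import *
r.snapshot('top');go([.6010,.1104,.0545]); st=r.get_state(); print(st['contact_force'])
s=r.snapshot('wrist'); 
for z,l in((.073,'hub'),(.1005,'knob')):
  print(l,[(round(d['confidence'],2),np.round(d['location']).tolist(),onz(s,d['location'],z,st).round(4).tolist()) for d in r.spot_point(l,'wrist')[:2]])
save(s,'w9'); S=r.snapshot('scene'); save(S,'s9')
g=cv2.imread('pics/s6.png')[190:240,335:385]; h=S['img'][190:240,335:385,::-1]
cv2.imwrite('pics/v9.png',np.hstack([cv2.resize(s['img'][60:340,140:500],(400,311))[:,:,::-1],cv2.resize(np.vstack([g,h]),(155,311),interpolation=2)]))
E
```

```text
clock: 29.38
tool_pos: [0.6011, 0.1108, 0.0908]
eef_rot: [0.957, 0.29, 0.0, 0.0]
contact_force: [-0.3, 0.5, 0.0]
opening: 0.449
clock: 31.05
tool_pos: [0.6011, 0.1102, 0.0906]
eef_rot: [0.28, 0.96, -0.0, 0.0]
contact_force: [-0.4, 0.3, -0.5]
opening: 0.448
q7 [-0.18  0.87 -0.13  1.72  0.19  0.56  0.57] tcp [0.6011 0.1104 0.0906] toolx deg 147.2 units [ 0.002 -0.002  0.903]
[ 0.8214264  -0.38542591  0.16426685]
hub [(0.73, [235.0, 316.0], [0.5999, 0.1105, 0.073])]
knob [(0.83, [366.0, 318.0], [0.66, 0.0734, 0.1005])]
```

View pics/v9.png

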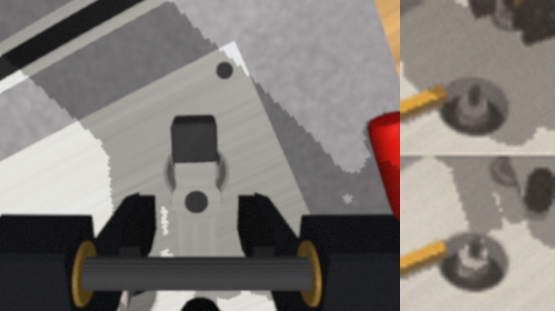

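v9: the arm is aligned with the hand, stem head at (197, 202) in the crop, and the nut stands visibly higher (lower right, against before). I regrip and continue in smaller batches, feeling for the stop.

```bash
python3 -m jog '[{"translation":[0,0,0.5],"twist":0,"claw":45},{"translation":[0,0,0.38],"twist":0,"claw":45},{"translation":[0,0,0],"twist":0,"claw":45},{"translation":[0,0,0],"twist":0,"claw":0},{"translation":[0,0,0],"twist":0,"claw":0},{"translation":[0,0,0],"twist":0,"claw":0},{"translation":[0,0,0],"twist":0,"claw":0},{"translation":[0,0,0],"twist":0.5,"claw":0},{"translation":[0,0,0],"twist":0.7,"claw":0},{"translation":[0,0,0],"twist":0.7,"claw":0},{"translation":[0,0,0],"twist":0.7,"claw":0},{"translation":[0,0,0],"twist":0.7,"claw":0},{"translation":[0,0,0],"twist":0.7,"claw":0},{"translation":[0,0,0],"twist":0,"claw":0}]' 45
python3 - <<'E'
from h import *
go([.6012,.1103,.0545]); st=r.get_state(); print(st['contact_force'],st['moment'],st['opening']*88)
E
python3 -m jog '[{"translation":[0,0,0],"twist":0.7,"claw":0},{"translation":[0,0,0],"twist":0.7,"claw":0},{"translation":[0,0,0],"twist":0.7,"claw":0},{"translation":[0,0,0],"twist":0.7,"claw":0},{"translation":[0,0,0],"twist":0.7,"claw":0},{"translation":[0,0,0],"twist":0,"claw":0}]'
python3 - <<'E'
from h import *
go([.6012,.1103,.0545]); st=r.get_state(); print(st['contact_force'],st['moment'],st['opening']*88)
E
```

```text
clock: 32.47
tool_pos: [0.6011, 0.1103, 0.056]
eef_rot: [0.475, 0.88, -0.0, 0.001]
contact_force: [-1.3, -1.0, 4.3]
opening: 0.222
q7 [-0.25  0.92 -0.02  1.74  0.04  0.48  0.29] tcp [0.6011 0.1103 0.056 ] toolx deg 123.2 units [-0.001  0.001  0.039]
[-1.32464651 -1.01479438  4.26399317] [-0.32135955  0.25654537  0.08715408] 19.50881852115873
clock: 32.97
tool_pos: [0.6009, 0.1102, 0.056]
eef_rot: [0.627, 0.779, -0.0, 0.0]
contact_force: [-1.6, -1.9, 5.1]
opening: 0.221
q7 [-0.29  0.92  0.06  1.74 -0.11  0.48  0.05] tcp [0.6009 0.1102 0.056 ] toolx deg 102.3 units [0.002 0.007 0.039]
[-1.62190894 -1.86078984  5.09776871] [-0.46742561  0.3507712   0.10157261] 19.4914690871369
```

```bash
for k in 1; do :; done
python3 -m jog '[{"translation":[0,0,0],"twist":0.7,"claw":0},{"translation":[0,0,0],"twist":0.7,"claw":0},{"translation":[0,0,0],"twist":0.7,"claw":0},{"translation":[0,0,0],"twist":0.7,"claw":0},{"translation":[0,0,0],"twist":0,"claw":0}]'
python3 -c "
from h import *
st=r.get_state(); print(st['contact_force'],st['moment'],st['opening']*88,st['joint_torque'][6])"
python3 -m jog '[{"translation":[0,0,0],"twist":0.7,"claw":0},{"translation":[0,0,0],"twist":0.7,"claw":0},{"translation":[0,0,0],"twist":0.7,"claw":0},{"translation":[0,0,0],"twist":0.7,"claw":0},{"translation":[0,0,0],"twist":0,"claw":0}]'
python3 -c "
from h import *
st=r.get_state(); print(st['contact_force'],st['moment'],st['opening']*88,st['joint_torque'][6])"
python3 -m jog '[{"translation":[0,0,0],"twist":0.7,"claw":0},{"translation":[0,0,0],"twist":0.7,"claw":0},{"translation":[0,0,0],"twist":0.7,"claw":0},{"translation":[0,0,0],"twist":0.7,"claw":0},{"translation":[0,0,0],"twist":0,"claw":0}]'
python3 - <<'E'
from h import *
go([.6012,.1103,.0545]); st=r.get_state(); print(st['contact_force'],st['moment'],st['opening']*88,st['joint_torque'][6])
E
```

```text
clock: 33.38
tool_pos: [0.6007, 0.1101, 0.056]
eef_rot: [0.734, 0.679, -0.0, 0.0]
contact_force: [-1.9, -1.2, 5.7]
opening: 0.218
[-1.89272437 -1.15735449  5.71956436] [-0.49215315  0.47474654  0.04345865] 19.195226746605037 -0.49291642382740974
clock: 33.8
tool_pos: [0.6005, 0.11, 0.056]
eef_rot: [0.826, 0.564, -0.0, 0.0]
contact_force: [-1.7, -1.0, 6.7]
opening: 0.225
[-1.72133798 -1.03918063  6.68516901] [-0.57600042  0.57494676  0.06018006] 19.76538013480914 -0.4946581833064556
clock: 34.22
tool_pos: [0.6003, 0.1101, 0.056]
eef_rot: [0.899, 0.438, -0.0, 0.0]
contact_force: [-2.9, -1.5, 7.4]
opening: 0.219
q7 [-0.41  0.95  0.27  1.75 -0.45  0.51 -0.51] tcp [0.6003 0.1101 0.056 ] toolx deg 51.9 units [0.018 0.014 0.038]
[-2.85470993 -1.54813508  7.35776204] [-0.51258079  0.72584571  0.09383438] 19.264890508773846 -0.5026773177087307
```

```bash
python3 -m jog '[{"translation":[0,0,0],"twist":0.7,"claw":0},{"translation":[0,0,0],"twist":0.7,"claw":0},{"translation":[0,0,0],"twist":0.7,"claw":0},{"translation":[0,0,0],"twist":0,"claw":0}]'
python3 -c "
from h import *
st=r.get_state(); print(st['contact_force'],st['moment'],st['opening']*88,st['joint_torque'][6])"
python3 -m jog '[{"translation":[0,0,0],"twist":0.7,"claw":0},{"translation":[0,0,0],"twist":0.7,"claw":0},{"translation":[0,0,0],"twist":0.7,"claw":0},{"translation":[0,0,0],"twist":0,"claw":0}]'
python3 - <<'E'
from h import *
go([.6012,.1103,.0545]); st=r.get_state(); print(st['contact_force'],st['moment'],st['opening']*88,st['joint_torque'][6])
s=r.snapshot('wrist'); save(s,'w10'); print([(d['confidence'],d['location']) for d in r.spot_point('hub','wrist')[:2]])
E
```

```text
clock: 34.55
tool_pos: [0.6002, 0.1101, 0.0561]
eef_rot: [0.942, 0.336, -0.001, 0.0]
contact_force: [-3.6, -2.1, 7.7]
opening: 0.22
[-3.59454287 -2.12898897  7.73950012] [-0.57081146  0.78966306  0.10756788] 19.324149456495434 -0.5086145550012589
clock: 34.88
tool_pos: [0.6004, 0.1105, 0.0561]
eef_rot: [0.972, 0.234, -0.0, 0.0]
contact_force: [-2.9, -2.8, 7.3]
opening: 0.226
q7 [-0.46  0.96  0.38  1.75 -0.62  0.55 -0.8 ] tcp [0.6004 0.1105 0.0561] toolx deg 27.0 units [0.016 0.014 0.039]
[-2.94276718 -2.75045894  7.28382284] [-0.62542597  0.68607366  1.35135259] 19.89545002320118 -1.838177740573883
[(0.65, [265.5, 314.2])]
```

Moment jumped to 1.35 N m after about 580°: that is the top stop. I ease off, release, lift clear and check.

```bash
python3 -m jog '[{"translation":[0,0,0],"twist":-0.4,"claw":0},{"translation":[0,0,0],"twist":0,"claw":0},{"translation":[0,0,0],"twist":0,"claw":45},{"translation":[0,0,0],"twist":0,"claw":45},{"translation":[0,0,0],"twist":0,"claw":45},{"translation":[0,0,-0.3],"twist":0,"claw":45},{"translation":[0,0,-0.7],"twist":0,"claw":45},{"translation":[0,0,-0.9],"twist":0,"claw":45},{"translation":[0,0,-0.9],"twist":0,"claw":45},{"translation":[0,0,-0.9],"twist":0,"claw":45},{"translation":[-0.9,0,0],"twist":0,"claw":45},{"translation":[-0.9,0,0],"twist":0,"claw":45},{"translation":[-0.9,0,0],"twist":0,"claw":45},{"translation":[0,0,0],"twist":0,"claw":45},{"translation":[0,0,0],"twist":0,"claw":45}]'
python3 - <<'E'
from h import *
st=r.get_state(); print(st['contact_force'])
s=r.snapshot('wrist'); 
for z,l in((.073,'hub'),(.1005,'knob'),(.006,'crank'),(.047,'nut_top')):
  print(l,[(round(d['confidence'],2),np.round(d['location']).tolist(),onz(s,d['location'],z,st).round(4).tolist()) for d in r.spot_point(l,'wrist')[:2]])
S=r.snapshot('scene'); save(S,'s11')
print([np.round(d['location'],1).tolist() for d in r.spot_point('nut_top','scene')[:1]])
a=cv2.imread('pics/scene.png')[165:245,320:420]; b=S['img'][165:245,320:420,::-1]
cv2.imwrite('pics/v11.png',np.hstack([cv2.resize(a,(400,320),interpolation=2),cv2.resize(b,(400,320),interpolation=2)]))
E
```

```text
clock: 36.23
tool_pos: [0.5047, 0.0573, 0.2041]
eef_rot: [0.968, 0.25, -0.0, -0.0]
contact_force: [0.4, 0.9, 0.1]
opening: 0.45
[0.40792411 0.88694456 0.05245446]
hub [(0.6, [68.0, 313.0], [0.5984, 0.1118, 0.073])]
knob [(0.77, [150.0, 337.0], [0.5488, 0.0618, 0.1005]), (0.63, [86.0, 431.0], [0.6296, 0.0221, 0.1005])]
crank [(0.6, [76.0, 316.0], [0.5998, 0.1107, 0.006])]
nut_top [(0.92, [87.0, 430.0], [0.6411, 0.0078, 0.047])]
[[220.2, 363.2]]
```

View pics/v11.png

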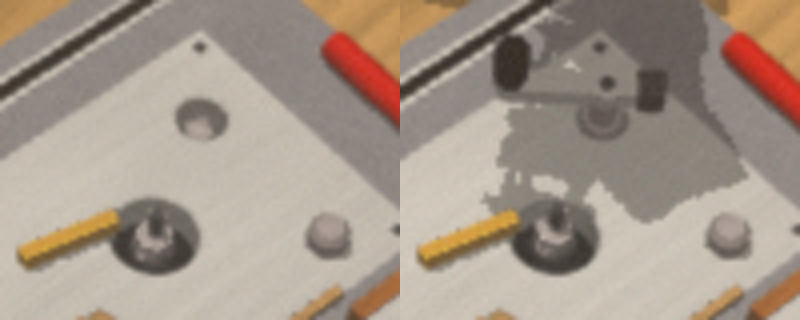

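v11: the crank stands upright and level in the hole (stem head at about (607, 83)). The cutter is about 2 px higher than at the start, the size expected, and the bystanders near the hole have not moved. Handing in.

```bash
python3 -c "
from plant import r
print(r.finish_job(), r.get_state()['clock'])"
```

```text
the job is handed in; nothing more can be done
the job is handed in; nothing more can be done
```

I took the large bare-metal crank from the stand and lowered it into the hole. With a light clockwise turn it caught the square and dropped home. I then wound it about 580° clockwise, regripping twice, until the torque jumped from about 0.1 to 1.35 N m at the top stop. That torque is well under the forcing limit. I eased back, released the crank and moved the arm clear. The job was handed in at about 36 s.

**Last checks:**
- **Crank:** it stands upright on the square with the robot away from it. The wrist camera put its axis at (0.600, 0.111), within about 2 mm of the hole. The grip height matched the rim resting on the hole floor.
- **Cutter:** the scene picture shows it about 2 px higher than at the start, roughly what the lift should give. That is too coarse to confirm 0.8 mm by sight, so the top-stop result rests on the torque jump and the turn count. About 580° is 1.6 turns, the most the description allows.
- **Bench:** the last picture covers only the area near the hole, where the brass bar, spare collet and screwdriver had not moved. I did not check the push block and wrench again.
- **Disagreements:** the first estimates of the stem's place in the grip differed by 2–5 mm, and I settled this by feel. After the first winding stroke the arm lagged the hand by about 5°, which I corrected when regripping. In the final picture the detector first put a point for the grip that did not fit its 70 mm distance from the stem. I took that for an error, since the hub and socket rim readings agreed.

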